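# Lock the lino block in its printing bed with the screwdriver

## Robot

A 6-joint arm with a two-finger parallel gripper is mounted at the origin on the work surface. World frame = base frame: x ahead of the robot, y to its left, z up, the work surface at z = 0. Lengths are in m, angles in rad, forces in N, time in s.
With the tool pointing down it reaches from about 0.225 to 0.875 m from the base axis. Payload 3.4 kg.
Tool frame: the origin (TCP) lies on the centre line of the jaws, within the pads' length; the fingertips stand 22 mm ahead of it and the grasp point (between the pads) lies 3 mm ahead of it; z points along the fingers, y is the line along which they close (so a half turn about z gives the same grasp; the last joint's range is limited). The gripper opens to 85 mm and grips with 20 to 120 N. Pads are 22 mm wide; open, the fingers measure 114 mm over their backs; the gripper's body (76 mm by 85 mm) begins 54 mm behind the grasp point. The pads swing forward as they close: fully open they stand 13 mm farther back than shut.
Start: joints at [-1.392, 0.276, 1.505, -0, 1.361, -0.121], TCP at [0.17, -0.549, 0.253] pointing down, gripper open.
Joint ranges: [-2.89, 2.89], [-0.75, 2.08], [0.22, 2.7], [-1.18, 4.32], [0.11, 2.71], [-2.7, 2.7]. Speed limits (rad/s): [2.57, 2.57, 3.14, 3.14, 3.14, 3.14].

## Interface

Orientations are given as a unit quaternion [w, x, y, z].
In Python, from rig import manip gives the robot as it stands.
- The arm moves only by the shell command python3 steer.py 'ROWS' [OPENING] [FORCE]. ROWS is rows parted by semicolons, their numbers by spaces, 1 to 5 of them, each of 4 numbers: dx, dy, dz in m, then a turn about the tool's z in rad; each row shifts and turns the commanded pose from where the row before left it, along the tool's axes as they then stand; what a row does not reach is not made up. A row lasts 1/12 s, in which the tool goes at most 0.0417 m and 0.125 rad, less where a joint would pass 70% of its speed; a pose out of reach is approached as far as the arm can. OPENING is the finger opening in m, set as the command begins (- or left out keeps the last). The fingers move at their own pace and stop on an object; FORCE is the grip in N (left out, the last holds). Time passes only in rows, so rows that do not move let the fingers close. It prints the time, the measured TCP pose, the force, the opening and the grip force at its end.
- manip.get_state(): the state, without advancing time (a new reading comes with each control period).
- manip.get_image(name): name is "side" or "top" or "wrist"; returns a dict with "img" (420x560x3 uint8, red, green, blue), "camera_matrix" (3x3 intrinsics, pixels), "k1" (the pictures are not rectified: a ray, as slopes to the right and down, at radius r is drawn at 1 + k1 r^2 times it, then the intrinsics apply), "T" (4x4, takes a point from camera to world coordinates); the wrist camera has in their place "hand_eye" (4x4, takes a point from camera to tool coordinates, whose origin is the TCP and whose axes are the flange's). Camera axes: x right, y down, z forward; pixel columns grow to the right and rows downward; lengths in m; the calibration is good to about 2 mm. A picture is of the moment at which its call begins: read the wrist's pose just before it. There is no depth.
- manip.sign_off(): hands the job in; it is judged then, once.
The state is a dict: "clock": time; "qpos": joint angles; "qd": joint speeds; "effort": joint torques, N m; "position": TCP position; "ee_rot": TCP orientation; "contact_force": force on the tool from outside, world axes, zero at the start; "moment": the same for the moment, N m; "width": finger opening in m; "gripper_force": force on a finger pad.
Only numpy, scipy, OpenCV 4.12 (cv2) and the standard library are available. Lean on these libraries where they do the work, as an engineer would, in place of code of your own. Each camera call takes 0.05 s, during which the arm holds its last target. There are 200 camera calls.

## Task

Take the screwdriver out of its wooden stand, put its blade in the slot of the brass lock on the printing bed and turn the lock a quarter turn clockwise (seen from above) until it stops, so that the red tongue swings over the edge of the lino block. Turn it with the screwdriver only, never with the fingers, then put the screwdriver back upright in the hole of its stand, fully down, and let go. Leave the lino block, ink can, brayer and gouge where they are.

Things in the scene. Friction and masses are not known exactly. Their poses are not given: they have to be found in the camera images.
- driver: flat screwdriver, 160 mm long, 0.2 kg, standing blade down in the stand. Origin: middle of the tip; z up the shaft, x along the blade's width. Above the tip: blade 20 (x) x 4 mm (y) to 24 mm; shaft 11 mm thick to 70; dark round flange 48 mm wide, 70 to 75; orange square handle 28 x 28 mm, flats facing x and y, 75 to 160. Gripping it 122 mm above the tip clears flange and palm; grip firmly (40 N).
- stand: light wooden tool stand, fixed, 80 x 80 x 85 mm high, with an upright round through-hole 34 mm across in the middle of its top, its rim chamfered 3 mm. Origin: centre of its underside. The screwdriver's flange (48 mm) rests on the top, so the tip then hangs 15 mm above the table.
- stand_hole (a point): centre of the hole's mouth, on the stand's top face, 85 mm above the table.
- bed: plywood printing bed, fixed, 260 mm (its x) x 220 mm (its y), 18 mm thick, with two low aluminium fences. Origin: centre of its underside. The lock stands on it 90 mm from the centre towards its -x side (the robot's side), the lino block lies on the rest.
- lock_slot (a point): centre of the slot's mouth on top of the brass disc (46 mm wide), on the lock's upright turning axis, 60 mm above the table. Turns with the lock: its x axis runs along the slot and the red tongue. The slot crosses the whole disc: 7 mm wide (12 mm at the chamfered mouth), 10 mm deep. The tongue, 18 mm wide, reaches 66 mm from the axis, its top 10 mm below the mouth.
- lock (a joint): turn of the lock, clockwise seen from above, in rad: 0 = open stop, tongue pointing along the bed's +y; 1.571 = locked stop, tongue pointing along the bed's +x, over the block. Starts between 0 and 0.25; stiff (0.12 N m of friction), stays where it is left. The blade has about 0.15 rad of play in the slot.
- block: linocut block, 140 x 170 x 23 mm, grey-green carved face on wood, loose in the bed; the tongue passes 2 mm or more above it. Origin: centre of its underside.
- ink_can: grey ink can, 68 mm across, 75 mm high, loose. Origin: centre of its underside.
- brayer: ink roller, black rubber roller 42 mm across and 90 mm wide with a wooden handle, 190 mm long, up to 55 mm high, loose on the table. Origin: on the table under its middle; x axis towards the roller.
- gouge: carving gouge with wooden handle, 160 mm long, 30 mm high, loose on the table. Origin: on the table under its middle.

How it is judged:
By the outcome, as a careful person would: the job done as asked, in the order asked, and still so for the second after the job is handed in, with the robot touching nothing.
It also fails if it takes over 58 s, if anything falls off the work surface, if the arm or the gripper's body presses on something with over 40 N, if the wrist force passes 120 N, or if a joint passes its speed limit or range.

## Working session

There is one attempt and no reset: what is moved stays moved. The work goes in short steps, Python scripts to look and compute and a shell command to move; the robot and the scene stay as the last step left them, time stands still between calls to the robot, and variables do not carry over. Pictures are saved under pics/ and viewed, at most 10 in all, crops included, and the job is handed in when it is done.

```bash
ls; mkdir -p pics; cat > h.py <<'E'
import numpy as np, cv2
from rig import manip
def snap(n,f):
    s=manip.get_state(); d=manip.get_image(n); cv2.imwrite(f'pics/{f}.png',d['img'][:,:,::-1]); np.save(f'pics/{f}.npy',{**d,'s':s},allow_pickle=True); return d,s
def R(q):
    from scipy.spatial.transform import Rotation as Q
    return Q.from_quat([q[1],q[2],q[3],q[0]]).as_matrix()
def camT(d,s=None):
    if 'T' in d: return np.array(d['T'])
    T=np.eye(4);T[:3,:3]=R(s['ee_rot']);T[:3,3]=s['position'];return T@np.array(d['hand_eye'])
def ray(d,T,uv):
    p=cv2.undistortPoints(np.array([[uv]],float),np.array(d['camera_matrix']),np.array([d['k1'],0,0,0.]))[0,0]
    return T[:3,3],T[:3,:3]@np.array([p[0],p[1],1])
def onz(d,T,uv,z):
    o,v=ray(d,T,uv); return o+v*(z-o[2])/v[2]
def proj(d,T,P):
    Ti=np.linalg.inv(T); c=(Ti[:3,:3]@np.asarray(P,float).T).T+Ti[:3,3]
    return cv2.projectPoints(c.reshape(-1,1,3),np.zeros(3),np.zeros(3),np.array(d['camera_matrix']),np.array([d['k1'],0,0,0.]))[0][:,0]
def load(f): 
    d=np.load(f'pics/{f}.npy',allow_pickle=True).item(); return d,camT(d,d['s'])
E
python3 - <<'E'
from h import *
for n in('top','side','wrist'):
    d,s=snap(n,n+'0')
    print(n,camT(d,s).round(3).tolist(),d['k1'],np.array(d['camera_matrix']).round(1).tolist())
print(s)
a=cv2.imread('pics/top0.png');b=cv2.imread('pics/side0.png')
E
```

```text
pics
rig.py
steer.py
top [[0.002, -0.993, 0.118, 0.437], [-1.0, -0.005, -0.018, 0.019], [0.018, -0.118, -0.993, 1.188], [0.0, 0.0, 0.0, 1.0]] -0.030458272094274024 [[427.8, 0.0, 275.4], [0.0, 427.8, 206.1], [0.0, 0.0, 1.0]]
side [[-0.924, -0.245, 0.294, 0.262], [-0.383, 0.623, -0.682, 0.696], [-0.016, -0.742, -0.67, 0.767], [0.0, 0.0, 0.0, 1.0]] 0.01752391637771033 [[484.3, 0.0, 283.3], [0.0, 484.3, 210.4], [0.0, 0.0, 1.0]]
wrist [[0.296, -0.902, -0.314, 0.25], [-0.955, -0.28, -0.095, -0.524], [-0.002, 0.328, -0.945, 0.374], [0.0, 0.0, 0.0, 1.0]] -0.09550468859240006 [[368.7, 0.0, 280.3], [0.0, 368.7, 217.3], [0.0, 0.0, 1.0]]
{'clock': 0.1, 'qpos': array([-1.39200074e+00,  2.76502973e-01,  1.50598439e+00, -2.43075503e-06,
        1.36071196e+00, -1.20982190e-01]), 'qd': array([ 2.68544510e-04,  8.17372860e-05, -1.92543241e-03, -9.47977339e-04,
        2.12968030e-03, -7.52334775e-04]), 'effort': array([ 5.90667150e-04, -4.17700016e+01, -2.46404761e+01, -2.78833013e-04,
        5.75378275e-03, -1.31569539e-06]), 'position': array([ 0.16972868, -0.54892779,  0.25255143]), 'ee_rot': array([-8.02965343e-04,  9.88787319e-01,  1.49328470e-01, -2.44064912e-05]), 'contact_force': array([-0.31764082, -0.08662549,  0.11510049]), 'moment': array([ 0.00045236, -0.01215847,  0.02679277]), 'gripper_force': 0.0, 'width': 0.08535942357895056}
```

View pics/top0.png

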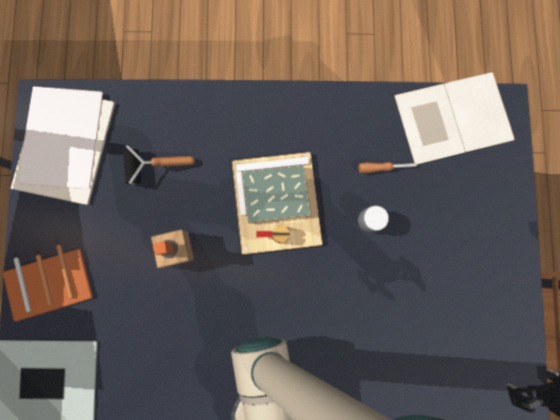

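View pics/side0.png

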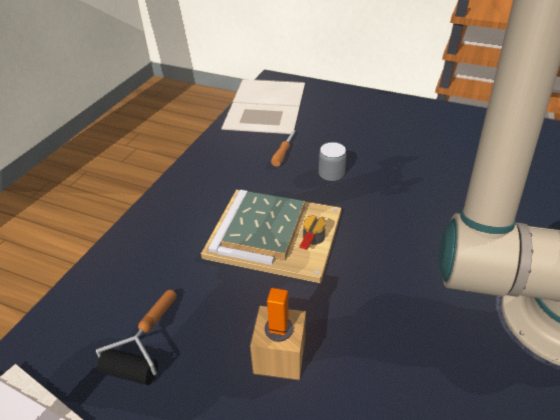

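```bash
python3 - <<'E'
from h import *
d,T=load('top0'); e,U=load('side0')
print(np.array(np.load('pics/wrist0.npy',allow_pickle=True).item()['hand_eye']).round(4).tolist())
for uv,z in [((163,247),.175),((172,249),.085),((281,236),.06),((278,203),.018)]: print('top',uv,onz(d,T,uv,z).round(3))
for uv,z in [((279,294),.175),((279,328),.085),((316,228),.06),((306,243),.05)]: print('side',uv,onz(e,U,uv,z).round(3))
for n,D,TT in(('top0',d,T),('side0',e,U)):
    h=cv2.cvtColor(D['img'],cv2.COLOR_RGB2HSV)
    for nm,lo,hi in (('orange',(5,200,150),(15,255,255)),('red',(172,150,80),(180,255,255)),('red0',(0,180,100),(4,255,255)),('brass',(18,150,100),(28,255,255))):
        m=cv2.inRange(h,lo,hi); k,l,st,c=cv2.connectedComponentsWithStats(m)
        print(n,nm,[(st[i].tolist(),c[i].round(1).tolist()) for i in range(1,k) if st[i,4]>25])
E
```

```text
[[0.0004, -0.9445, -0.3284, 0.0845], [1.0, 0.0007, -0.0007, -0.0002], [0.0009, -0.3284, 0.9445, -0.1211], [0.0, 0.0, 0.0, 1.0]]
top (163, 247) [0.459 0.265 0.175]
top (172, 249) [0.456 0.264 0.085]
top (281, 236) [ 0.492 -0.016  0.06 ]
top (278, 203) [ 0.585 -0.009  0.018]
side (279, 294) [0.455 0.272 0.175]
side (279, 328) [0.457 0.273 0.085]
side (316, 228) [0.488 0.002 0.06 ]
side (306, 243) [0.495 0.041 0.05 ]
top0 orange []
top0 red []
top0 red0 [([257, 232, 14, 4, 52], [264.0, 233.5])]
top0 brass []
side0 orange [([267, 288, 20, 47, 704], [276.6, 310.5])]
side0 red []
side0 red0 [([300, 232, 15, 17, 122], [306.8, 240.0])]
side0 brass [([304, 216, 12, 15, 122], [308.7, 222.2]), ([313, 217, 12, 16, 123], [319.1, 225.7])]
```

```bash
R="0.031 -0.0265 0 0"; python3 steer.py '0.0306 -0.0264 0 0;0.0306 -0.0264 0 0;0.0306 -0.0264 0 0;0.0306 -0.0264 0 0;0.0306 -0.0264 0 0' 0.085 40
python3 steer.py '0.0306 -0.0264 0 0;0.0306 -0.0264 0 0;0.0306 -0.0264 0 0;0.0306 -0.0264 0 0;0.0306 -0.0264 0 0'
python3 steer.py '0.0306 -0.0264 0 0;0.0306 -0.0264 0 0;0.0306 -0.0264 0 0;0.0306 -0.0264 0 0;0.0306 -0.0264 0 0'
python3 steer.py '0.0306 -0.0264 0 0;0 0 0 0;0 0 0 0'
python3 - <<'E'
from h import *
snap('wrist','w1'); snap('top','top1')
E
```

```text
clock: 0.57
position: [0.2774, -0.3763, 0.253]
ee_rot: [-0.0, 0.989, 0.149, 0.0]
contact_force: [0.6, -0.6, 0.4]
width: 0.0853
gripper_force: 0.0
clock: 0.98
position: [0.3846, -0.2049, 0.2533]
ee_rot: [0.0, 0.989, 0.149, 0.0]
contact_force: [0.1, -0.9, 0.1]
width: 0.085
gripper_force: 0.0
clock: 1.4
position: [0.4919, -0.0334, 0.2532]
ee_rot: [0.0, 0.989, 0.15, -0.0]
contact_force: [-0.1, -0.9, 0.3]
width: 0.085
gripper_force: 0.0
clock: 1.65
position: [0.5133, 0.0005, 0.2527]
ee_rot: [-0.0, 0.988, 0.151, -0.001]
contact_force: [-1.0, -0.3, -1.5]
width: 0.0846
gripper_force: 0.0
```

View pics/w1.png

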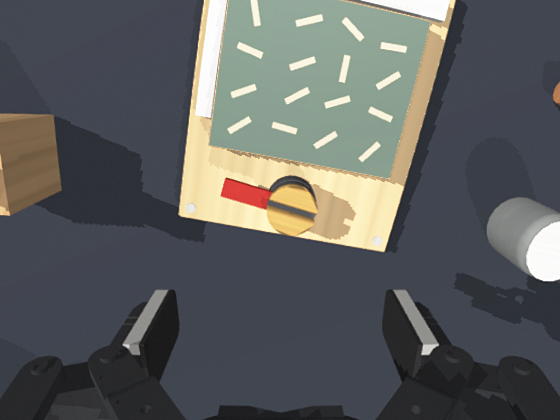

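```bash
python3 - <<'E'
from h import *
d,T=load('w1')
im=d['img'][150:260,200:360].astype(int); h=cv2.cvtColor(d['img'],cv2.COLOR_RGB2HSV)[150:260,200:360]
for p in [(292,195),(292,209),(285,225),(310,214),(245,193),(340,235),(350,190)]: print(p,d['img'][p[1],p[0]],h[p[1]-150,p[0]-200])
big=cv2.resize(d['img'][160:250,210:360],None,fx=5,fy=5,interpolation=cv2.INTER_CUBIC); cv2.imwrite('pics/w1c.png',big[:,:,::-1])
a=onz(d,T,(180,215),.018);b=onz(d,T,(386,250),.018);print(a,b,np.linalg.norm(a-b),np.arctan2(*(b-a)[1::-1]))
E
```

```text
(292, 195) [242 205 119] [ 21 130 242]
(292, 209) [87 88 91] [113  11  91]
(285, 225) [244 210 122] [ 22 128 244]
(310, 214) [89 91 95] [110  16  95]
(245, 193) [221  65  61] [  1 185 221]
(340, 235) [200 172 127] [ 18  93 200]
(350, 190) [250 235 184] [ 23  67 250]
[0.44695391 0.0882358  0.018     ] [ 0.47408684 -0.12906328  0.018     ] 0.218986497191677 -1.4465747974057184
```

View pics/w1c.png

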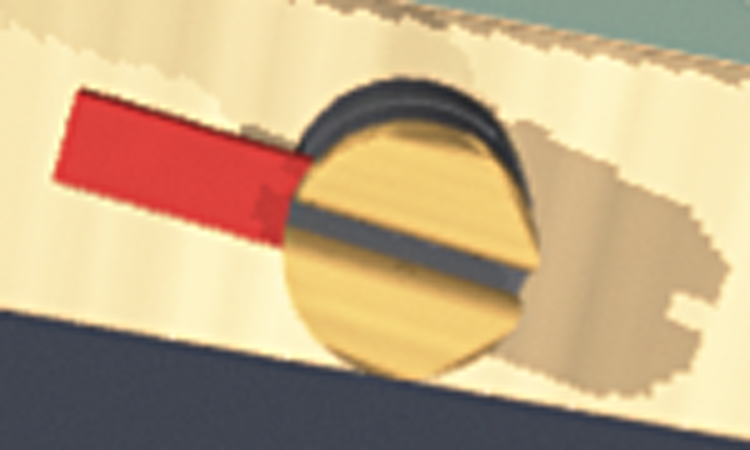

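```bash
python3 - <<'E'
from h import *
d,T=load('w1')
f=lambda x,y,z:onz(d,T,(x/5+210-.4,y/5+160-.4),z)
print('c',f(412,250,.06), 'w',np.linalg.norm(f(284,250,.06)-f(540,255,.06)),np.linalg.norm(f(412,120,.06)-f(412,380,.06)))
for p,q,z in (((528,282),(290,218),.05),((528,270),(290,202),.06),((310,157),(82,90),.05),((282,246),(55,181),.05)):
    v=f(*q,z)-f(*p,z);print(np.arctan2(v[1],v[0]), f(*q,z)[:2])
e,U=load('top1'); h=cv2.cvtColor(e['img'],cv2.COLOR_RGB2HSV)
o,U2=load('top0');h=cv2.cvtColor(o['img'],cv2.COLOR_RGB2HSV)
m=cv2.inRange(h,(0,140,90),(7,255,255)); k,l,st,c=cv2.connectedComponentsWithStats(m)
print([(st[i].tolist(),onz(o,U2,c[i],.05)) for i in range(1,k) if st[i,4]>25])
print(proj(o,U2,[[.5,-.0155,.06],[.457,.268,.175]]),proj(*load('side0'),[[.5,-.0155,.06],[.457,.268,.175]]))
E
```

```text
c [ 0.49958834 -0.01423165  0.06      ] w 0.04587210607439892 0.04897296573678397
1.6008772495089723 [0.49573096 0.00775667]
1.5854025570244115 [0.50160853 0.00918036]
1.5787300383352656 [0.50756521 0.05042721]
1.5820299552402144 [0.48963206 0.05081454]
[([256, 231, 17, 7, 98], array([0.49844868, 0.02863205, 0.05      ]))]
[[280.67410687 232.83423182]
 [161.69574394 247.90071673]] [[313.22950535 221.14648062]
 [278.69091895 291.50914004]]
```

```bash
python3 steer.py '-0.0036 -0.0389 0 0;-0.0036 -0.0389 0 0;-0.0036 -0.0389 0 0;-0.0036 -0.0389 0 0;-0.0036 -0.0389 0 0'
python3 steer.py '-0.0036 -0.0389 0 0;-0.0036 -0.0389 0 0;0 0 0 0;0 0 0 0'
python3 - <<'E'
from h import *
snap('wrist','w2')
E
```

```text
clock: 2.17
position: [0.4371, 0.1786, 0.2534]
ee_rot: [0.0, 0.989, 0.147, 0.0]
contact_force: [0.8, 0.6, -0.1]
width: 0.085
gripper_force: 0.0
clock: 2.5
position: [0.4075, 0.2513, 0.2534]
ee_rot: [0.0, 0.989, 0.15, -0.0]
contact_force: [-0.1, -0.4, 0.3]
width: 0.0851
gripper_force: 0.0
```

View pics/w2.png

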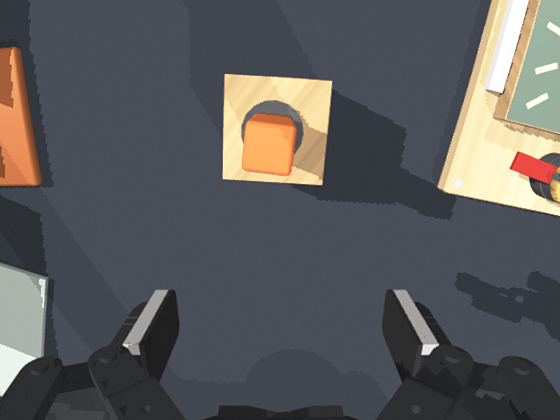

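```bash
python3 - <<'E'
from h import *
d,T=load('w2'); print(T.round(3).tolist())
h=cv2.cvtColor(d['img'],cv2.COLOR_RGB2HSV)
print([ (y,d['img'][y,270].tolist()) for y in range(108,182,6)])
im=d['img'].astype(int)
for thr in(225,238):
    m=((h[...,0]<20)&(h[...,1]>140)&(im[...,0]>thr)).astype(np.uint8); m[:,:200]=0;m[:,340:]=0; m[220:]=0
    cs=max(cv2.findContours(m,0,1)[0],key=cv2.contourArea); P=np.array([onz(d,T,p,.175)[:2] for p in cs[:,0]],np.float32)
    r=cv2.minAreaRect(P*1000);print(thr,cv2.contourArea(cs),r,cv2.boundingRect(cs),'headings',cv2.approxPolyDP(cs,6,True)[:,0].tolist())
C=np.array([onz(d,T,p,.085)[:2] for p in((225,74),(331,81),(324,185),(223,180))]);print(C.round(4),C.mean(0)); E=np.roll(C,-1,0)-C; print(np.linalg.norm(E,axis=1),np.degrees(np.arctan2(E[:,1],E[:,0])))
E
```

```text
[[0.298, -0.902, -0.314, 0.488], [-0.955, -0.281, -0.098, 0.277], [-0.0, 0.329, -0.944, 0.374], [0.0, 0.0, 0.0, 1.0]]
[(108, [108, 108, 110]), (114, [154, 83, 48]), (120, [195, 105, 56]), (126, [254, 167, 92]), (132, [255, 182, 101]), (138, [255, 181, 99]), (144, [255, 181, 99]), (150, [255, 180, 99]), (156, [255, 180, 99]), (162, [255, 178, 99]), (168, [255, 176, 97]), (174, [242, 204, 144]), (180, [255, 231, 169])]
225 2353.0 ((457.4886169433594, 274.29376220703125), (27.216636657714844, 26.826265335083008), 9.515599250793457) (242, 120, 53, 56) headings [[248, 121], [242, 167], [287, 175], [294, 128]]
238 2271.5 ((457.4901428222656, 274.5079650878906), (26.711669921875, 26.329326629638672), 9.65553092956543) (242, 121, 52, 54) headings [[248, 121], [242, 167], [286, 174], [293, 128]]
[[0.4874 0.3196]
 [0.5061 0.2427]
 [0.4289 0.2213]
 [0.4086 0.3003]] [0.45775692 0.27098187]
[0.07911798 0.08013653 0.08157329 0.08113569] [ -76.34879081 -164.50032136  104.38223311   13.74742087]
```

```bash
python3 steer.py '0 0 0 -0.12;0 0 0 -0.12;0 0 0 -0.12;0 0 0 -0.12;0 0 0 -0.12'
python3 steer.py '0 0 0 -0.12;0 0 0 -0.12;0 0 0 -0.12;0 0 0 -0.12;0 0 0 -0.12'
python3 steer.py '0.023 0.025 0 -0.12;0 0.025 0 -0.118;0 0 0 0;0 0 0 0'
cat > m.py <<'E'
from h import *
def handle(f,z=.175,box=None):
    d,T=load(f); h=cv2.cvtColor(d['img'],cv2.COLOR_RGB2HSV); im=d['img'].astype(int)
    m=((h[...,0]<20)&(h[...,1]>140)&(im[...,0]>235)).astype(np.uint8)
    for cs in sorted(cv2.findContours(m,0,1)[0],key=cv2.contourArea)[-3:]:
        P=np.array([onz(d,T,p,z)[:2] for p in cs[:,0]],np.float32); print(cv2.minAreaRect(P*1000),cv2.boundingRect(cs))
E
python3 - <<'E'
from m import *
snap('wrist','w3'); handle('w3'); s=manip.get_state(); print(s['position'],2*np.arctan2(s['ee_rot'][2],s['ee_rot'][1]),s['qpos'])
E
```

```text
clock: 2.97
position: [0.4094, 0.2488, 0.2532]
ee_rot: [0.001, 0.9, 0.436, -0.0]
contact_force: [-0.2, 0.5, 0.9]
width: 0.085
gripper_force: 0.0
clock: 3.38
position: [0.4094, 0.2488, 0.2532]
ee_rot: [0.0, 0.731, 0.682, -0.0]
contact_force: [0.1, 0.5, -0.7]
width: 0.0851
gripper_force: 0.0
clock: 3.72
position: [0.4617, 0.2714, 0.2528]
ee_rot: [0.0, 0.648, 0.762, -0.001]
contact_force: [-0.8, 0.9, -0.8]
width: 0.085
gripper_force: 0.0
((453.22894287109375, 306.70556640625), (17.709264755249023, 0.5709648132324219), 9.302094459533691) (260, 182, 33, 2)
((478.7947082519531, 156.21983337402344), (10.564347267150879, 27.053485870361328), 0.23263855278491974) (270, 380, 19, 30)
((455.63671875, 283.3843078613281), (26.689611434936523, 44.16706848144531), 10.158951759338379) (251, 185, 47, 73)
[0.46047363 0.27150508 0.25278887] 1.732982808236218 [ 4.02978662e-01  2.16333994e-01  1.58881526e+00 -6.68195285e-04
  1.33839121e+00  2.40946712e-01]
```

```bash
python3 steer.py '0.0037 -0.0027 0.03 -0.01;0 0 0.03 0;0 0 0.03 0;0 0 0.0225 0;0 0 0 0'
python3 steer.py '0 0 0 0;0 0 0 0;0 0 0 0;0 0 0 0;0 0 0 0' 0.0 40
python3 steer.py '0 0 0 0;0 0 0 0'
```

```text
clock: 4.18
position: [0.4526, 0.2741, 0.1366]
ee_rot: [-0.002, 0.643, 0.766, -0.005]
contact_force: [-0.4, -0.8, 0.3]
width: 0.0848
gripper_force: 0.0
clock: 4.6
position: [0.4573, 0.2773, 0.1424]
ee_rot: [0.001, 0.642, 0.767, 0.001]
contact_force: [1.0, -0.2, 0.4]
width: 0.0273
gripper_force: 39.4
clock: 4.77
position: [0.4573, 0.2774, 0.1423]
ee_rot: [0.001, 0.642, 0.767, 0.001]
contact_force: [-0.5, -1.2, 7.2]
width: 0.0278
gripper_force: 40.4
```

```bash
python3 steer.py '0 0 -0.03 0;0 0 -0.03 0;0 0 -0.03 0;0 0 -0.025 0;0 0 0 0'
python3 steer.py '0 0 0 0;0 0 0 0'
python3 - <<'E'
from h import *
d,s=snap('side','s4'); e,_=snap('wrist','w4'); T=camT(d)
p=s['position']; uv=proj(d,T,[p-[0,0,.125]])[0]; print(uv,p)
x,y=int(uv[0]),int(uv[1]); a=cv2.resize(d['img'][y-70:y+40,x-60:x+60],None,fx=4.5,fy=4.5,interpolation=cv2.INTER_CUBIC)
cv2.imwrite('pics/s4c.png',a[:,:,::-1]); print(x-60,y-70)
E
```

```text
clock: 5.18
position: [0.4591, 0.2783, 0.2611]
ee_rot: [0.002, 0.642, 0.767, 0.005]
contact_force: [2.6, 0.9, -2.3]
width: 0.0278
gripper_force: 40.8
clock: 5.35
position: [0.4556, 0.2767, 0.2543]
ee_rot: [-0.001, 0.642, 0.767, -0.001]
contact_force: [0.1, -0.1, -2.4]
width: 0.0273
gripper_force: 40.7
[278.02589304 313.97334038] [0.45558506 0.27671508 0.25434844]
218 243
```

View pics/s4c.png

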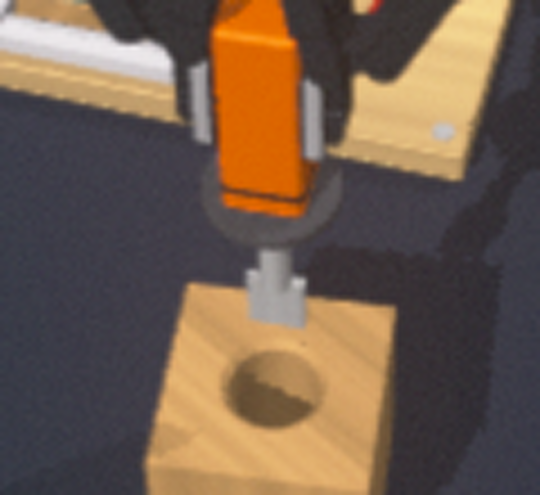

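View pics/w4.png

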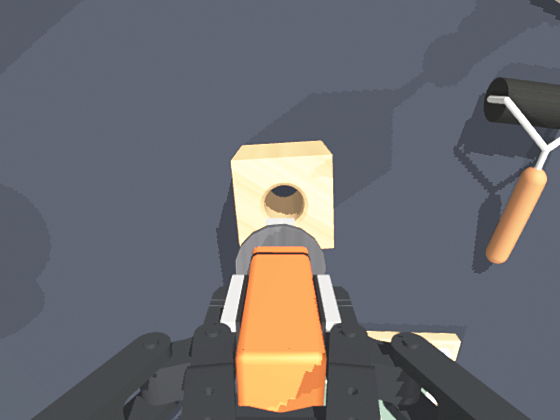

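```bash
python3 steer.py '-0.0367 -0.0013 0 0;-0.0367 -0.0013 0 0;-0.0367 -0.0013 0 0;-0.0367 -0.0013 0 0;-0.0367 -0.0013 0 0'
python3 steer.py '-0.0367 -0.0013 0 0;-0.0367 -0.0013 0 0;-0.0367 -0.0013 0 0;0 0 0 -0.12;0 0 0 -0.12'
python3 steer.py '0 0 0 -0.12;0 0 0 -0.12;0 0 0 -0.12;0 0 0 -0.12;0 0 0 -0.12'
python3 steer.py '0 0 0 -0.12;0 0 0 -0.12;0 0 0 -0.12;0 0 0 -0.12;0 0 0.03 -0.088'
python3 steer.py '0 0 0 0;0 0 0 0;0 0 0 0'
python3 - <<'E'
from h import *
d,s=snap('side','s5'); e,s=snap('wrist','w5'); T=camT(d);p=s['position'];print(p,s['qpos'].round(2),2*np.arctan2(s['ee_rot'][2],s['ee_rot'][1]))
x,y=[int(v) for v in proj(d,T,[p-[0,0,.14]])[0]]; a=cv2.resize(d['img'][y-60:y+50,x-60:x+60],(600,550),interpolation=cv2.INTER_CUBIC);print('side',x-60,y-60)
x,y=[int(v) for v in proj(e,camT(e,s),[p-[0,0,.127]])[0]];print('wrist',x-40,y-70)
b=cv2.resize(e['img'][y-70:y+40,x-20-20:x+40],None,fx=5,fy=5,interpolation=cv2.INTER_CUBIC)[:550]
c=np.hstack([a,b])[:,:,::-1];cv2.imwrite('pics/c5.png',cv2.resize(c,None,fx=.8,fy=.8));print(c.shape)
E
```

```text
clock: 5.87
position: [0.4815, 0.0938, 0.2541]
ee_rot: [-0.001, 0.642, 0.767, -0.001]
contact_force: [-0.1, 0.3, -2.0]
width: 0.0274
gripper_force: 40.7
clock: 6.28
position: [0.4976, -0.0161, 0.2539]
ee_rot: [-0.002, 0.545, 0.839, -0.001]
contact_force: [0.5, 0.3, -1.7]
width: 0.0272
gripper_force: 40.7
clock: 6.7
position: [0.4971, -0.0137, 0.2539]
ee_rot: [-0.002, 0.271, 0.963, -0.0]
contact_force: [0.4, 0.8, -1.8]
width: 0.0278
gripper_force: 40.7
clock: 7.12
position: [0.5013, -0.0143, 0.2288]
ee_rot: [0.005, -0.01, 1.0, -0.001]
contact_force: [2.8, -0.3, -3.3]
width: 0.0277
gripper_force: 40.8
clock: 7.37
position: [0.4979, -0.0138, 0.2255]
ee_rot: [-0.001, -0.006, 1.0, 0.0]
contact_force: [1.0, -0.7, -2.1]
width: 0.0276
gripper_force: 40.5
[ 0.4984263  -0.01382999  0.22616542] [-0.17  0.18  1.71 -0.    1.26 -1.75] 3.154267246786261
side 253 152
wrist 239 145
(550, 1000, 3)
```

View pics/c5.png

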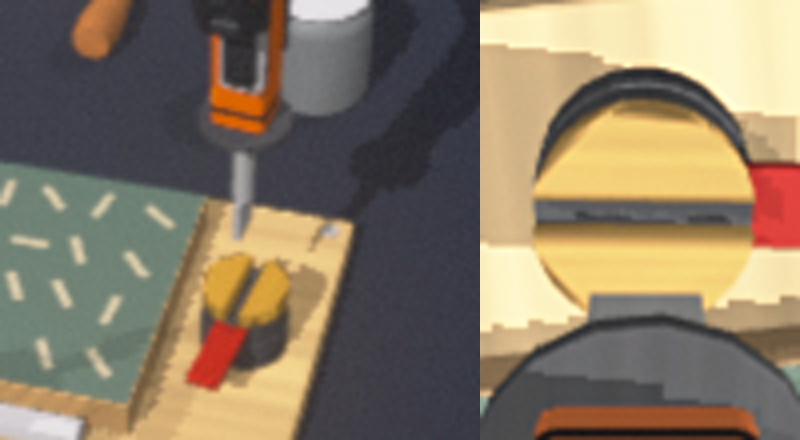

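```bash
python3 - <<'E'
from h import *
e,T=load('w5'); p=e['s']['position']
t=onz(e,T,(280.8,218.75),p[2]-.1273); l=onz(e,T,(280.2,198.2),.06); print(p,t,l,'offset', t-p)
d,U=load('side0');d,U=load('s5')
t2=onz(d,U,(253+238/4,152+237/4),p[2]-.1273); l2=onz(d,U,(253+247/4,152+290/4),.06);print(t2,l2)
# slot in side: centre of disc
E
```

```text
[ 0.4984263  -0.01382999  0.22616542] [ 0.50076241 -0.01307686  0.09886542] [ 0.49673347 -0.01355081  0.06      ] offset [ 0.00233611  0.00075313 -0.1273    ]
[ 0.4983449  -0.00366331  0.09886542] [ 0.49352394 -0.0069895   0.06      ]
```

```bash
python3 steer.py '0.004 0 0.015 0;0 0 0.014 0;0 0 0 0;0 0 0 0'
python3 - <<'E'
from h import *
d,s=snap('side','s6'); e,s=snap('wrist','w6'); T=camT(d);p=s['position'];print(p,s['qpos'].round(2),2*np.arctan2(s['ee_rot'][2],s['ee_rot'][1]))
a=cv2.resize(d['img'][190:260,283:343],(480,560),interpolation=cv2.INTER_CUBIC)
b=cv2.resize(e['img'][150:220,240:320],None,fx=8,fy=8,interpolation=cv2.INTER_CUBIC)
c=np.hstack([a,b])[:,:,::-1];cv2.imwrite('pics/c6.png',cv2.resize(c,None,fx=.7,fy=.7));print(c.shape)
E
```

```text
clock: 7.8
position: [0.4941, -0.0138, 0.1972]
ee_rot: [-0.0, -0.007, 1.0, -0.0]
contact_force: [0.5, -0.1, -1.5]
width: 0.0277
gripper_force: 40.5
[ 0.49471571 -0.01395315  0.197721  ] [-0.17  0.2   1.76 -0.    1.18 -1.75] 3.155425604365179
(560, 1120, 3)
```

View pics/c6.png

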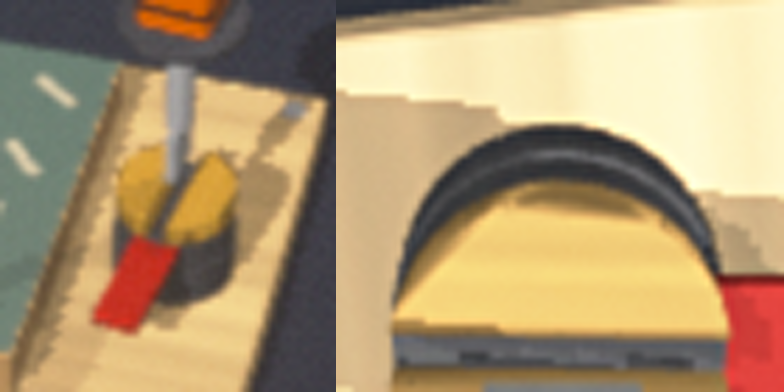

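```bash
python3 - <<'E'
from h import *
e,T=load('w6'); p=e['s']['position']
f=lambda r,c,z:onz(e,T,(240+(c-336)/5.6-.4,150+r/5.6-.4),z)
print('p',p)
print('band',f(353,560,.05)[0]-.00125,'disc front',f(180,560,.06)[0]+.023,'disc L/R',f(310,392,.06),f(320,728,.06))
for z in(p[2]-.1273,p[2]-.125):print('tip',f(384,562,z)+[.002,0,0])
d,U=load('s6'); g=lambda c,r,z:onz(d,U,(283+c/5.6-.4,190+r/5.6-.4),z)
# side predictions in pixel of crop: disc centre candidates and tip corners
for nm,P in (('lock',[.4985,-.0142,.06]),('lock+23y',[.4985,.0088,.06]),('tipnear',[.4985,-.0042,p[2]-.1273]),('tipfar',[.4985,-.0242,p[2]-.1273])):
    uv=proj(d,U,[P])[0]; print(nm,(uv-[283,190]+.4)*5.6)
h=d['img'][190:260,283:343].astype(int); m=((h[...,0]-h[...,2]>75)&(h[...,1]>90)&(h[...,0]>150)).astype(np.uint8)
ys,xs=np.nonzero(m[20:50,15:48]); print('brass bbox crop',[(xs.min()+15)*5.6,(xs.max()+16)*5.6,(ys.min()+20)*5.6,(ys.max()+21)*5.6])
E
```

```text
p [ 0.49471571 -0.01395315  0.197721  ]
band 0.4981623375214711 disc front 0.4956743448965899 disc L/R [ 0.49045274 -0.0362347   0.06      ] [0.49120216 0.00788828 0.06      ]
tip [ 0.49877611 -0.01383761  0.070421  ]
tip [ 0.49797254 -0.01384713  0.072721  ]
lock [174.0888467  179.85070835]
lock+23y [153.12183741 219.30147512]
tipnear [165.70640184 176.69250507]
tipfar [183.77550699 142.94843056]
brass bbox crop [np.float64(84.0), np.float64(268.79999999999995), np.float64(112.0), np.float64(280.0)]
```

```bash
python3 steer.py '0.0005 0 0.006 0;0 0 0.006 0;0 0 0 0'
python3 steer.py '0 0 0.003 0;0 0 0.002 0;0 0 0 0'
python3 -c "
from rig import manip
s=manip.get_state();print(s['position'],s['contact_force'],s['moment'])"
```

```text
clock: 8.15
position: [0.4932, -0.0138, 0.1839]
ee_rot: [-0.0, -0.007, 1.0, 0.0]
contact_force: [1.3, 0.3, -2.9]
width: 0.0276
gripper_force: 40.6
clock: 8.4
position: [0.4934, -0.0138, 0.1793]
ee_rot: [-0.0, -0.007, 1.0, 0.0]
contact_force: [0.3, 0.2, -2.1]
width: 0.0277
gripper_force: 40.7
[ 0.49339301 -0.01381938  0.17931103] [ 0.34053696  0.22418966 -2.14004625] [ 0.0059505  -0.07907348 -0.0042909 ]
```

```bash
python3 steer.py '0 0 0.0012 0;0 0 0 0'
python3 steer.py '0 0.0004 0 0.1;0 0.0004 0 0.12;0 0.0004 0 0.12;0 0.0004 0 0.12'
python3 -c "
from rig import manip
s=manip.get_state();print(s['position'],s['contact_force'],s['moment'])"
```

```text
clock: 8.57
position: [0.4934, -0.0138, 0.1784]
ee_rot: [-0.0, -0.007, 1.0, -0.0]
contact_force: [-0.8, 0.7, -1.9]
width: 0.0278
gripper_force: 40.7
clock: 8.9
position: [0.4947, -0.0124, 0.1788]
ee_rot: [0.001, 0.224, 0.975, 0.0]
contact_force: [1.9, -0.9, -4.2]
width: 0.0279
gripper_force: 40.5
[ 0.49472392 -0.01238932  0.17876669] [ 1.9490984  -0.86023332 -4.17720958] [-0.00745707 -0.41237146  0.16563428]
```

```bash
python3 steer.py '0 0.0004 0 0.12;0 0.0004 0 0.12;0 0.0004 0 0.12;0 0.0004 0 0.12'
python3 steer.py '0 0.0004 0 0.12;0 0.0004 0 0.12;0 0.0004 0 0.12;0 0.0003 0 0.09;0 0 0 0'
python3 -c "
from h import *
s=manip.get_state();print(s['position'],s['contact_force'],s['moment'],s['qpos'],2*np.arctan2(s['ee_rot'][2],s['ee_rot'][1]))
d,s=snap('side','s7');snap('wrist','w7')"
```

```text
clock: 9.23
position: [0.496, -0.0111, 0.1788]
ee_rot: [0.001, 0.449, 0.894, 0.0]
contact_force: [2.7, -0.1, -3.6]
width: 0.0277
gripper_force: 40.4
clock: 9.65
position: [0.4975, -0.0106, 0.1788]
ee_rot: [0.001, 0.635, 0.772, 0.001]
contact_force: [3.1, -0.6, -5.4]
width: 0.0274
gripper_force: 40.4
[ 0.49746562 -0.01061766  0.17880503] [ 3.13860528 -0.57933257 -5.43806766] [-0.18076677 -0.7249446   0.0816994 ] [-1.61045864e-01  2.14772452e-01  1.78681716e+00 -3.58313589e-04
  1.13672546e+00 -3.54825991e-01] 1.7647266153382792
```

```bash
cat > st.py <<'E'
from h import *
s=manip.get_state();print(s['contact_force'].round(2),s['moment'].round(3),s['qpos'][5].round(3),2*np.arctan2(s['ee_rot'][2],s['ee_rot'][1]))
E
python3 steer.py '0 0.0003 0 0.07;0 0.0002 0 0.05;0 0 0 0' |tail -0; python3 st.py
python3 steer.py '0 0.0001 0 0.03;0 0 0 0' |tail -0; python3 st.py
python3 steer.py '0 0.0001 0 0.03;0 0 0 0' |tail -0; python3 st.py
python3 steer.py '0 0.0001 0 0.03;0 0 0 0' |tail -0; python3 st.py
```

```text
[ 3.12 -1.78 -5.76] [-0.308 -1.054  0.103] -0.237 1.6470325157441592
[ 5.18 -0.79 -5.7 ] [-0.387 -1.197  0.159] -0.208 1.6179051409010266
[ 5.75 -1.2  -5.45] [-0.419 -1.311  0.105] -0.178 1.5877557336281014
[ 4.27 -2.29 -5.82] [-0.409 -1.285  0.176] -0.147 1.5576375058169303Exception ignored on flushing sys.stdout:
BrokenPipeError: [Errno 32] Broken pipe
Exception ignored on flushing sys.stdout:
BrokenPipeError: [Errno 32] Broken pipe
Exception ignored on flushing sys.stdout:
BrokenPipeError: [Errno 32] Broken pipe
Exception ignored on flushing sys.stdout:
BrokenPipeError: [Errno 32] Broken pipe
```

```bash
for i in 1; do python3 steer.py '0 0.0001 0 0.04;0 0 0 0' >/dev/null; python3 st.py
python3 steer.py '0 0.0001 0 0.04;0 0 0 0' >/dev/null; python3 st.py; done
python3 - <<'E'
from h import *
d,s=snap('side','s8'); e,s=snap('wrist','w8')
for f in('s8','w8'):
    d,T=load(f); h=cv2.cvtColor(d['img'],cv2.COLOR_RGB2HSV)
    m=cv2.inRange(h,(0,170,90),(4,255,255))
    for c in sorted(cv2.findContours(m,0,1)[0],key=cv2.contourArea)[-2:]:
        P=np.array([onz(d,T,p,.05)[:2] for p in c[:,0]],np.float32)
        print(f,cv2.boundingRect(c),cv2.minAreaRect(P*1000))
E
```

```text
[ 4.41 -1.81 -5.16] [-0.423 -1.336  0.129] -0.107 1.5173618272935296
[ 4.44 -1.66 -5.52] [-0.492 -1.394  0.13 ] -0.067 1.4773666304546564
s8 (284, 219, 19, 9) ((540.5794067382812, -4.390368461608887), (41.30168533325195, 20.315425872802734), 5.47253942489624)
w8 (308, 189, 64, 35) ((541.3444213867188, -8.130372047424316), (43.53622055053711, 18.626483917236328), 6.965536594390869)
```

```bash
python3 - <<'E'
from h import *
for f in('s7','w7','s8','w8'):
    d,T=load(f); h=cv2.cvtColor(d['img'],cv2.COLOR_RGB2HSV)
    m=cv2.inRange(h,(0,170,90),(4,255,255)); c=max(cv2.findContours(m,0,1)[0],key=cv2.contourArea)
    P=np.array([onz(d,T,p,.05)[:2] for p in c[:,0]],np.float32); r=cv2.minAreaRect(P*1000); print(f,r)
    # block (green) edges heading at z=.041
    if f in('w7','w8','s7','s8'):
        m=cv2.inRange(h,(60,30,60),(95,130,190)); m=cv2.morphologyEx(m,cv2.MORPH_CLOSE,np.ones((9,9))); c=max(cv2.findContours(m,0,1)[0],key=cv2.contourArea)
        P=np.array([onz(d,T,p,.041)[:2] for p in c[:,0]],np.float32); print('  block',cv2.minAreaRect(P*1000))
    # handle edge in wrist
d,T=load('w1');h=cv2.cvtColor(d['img'],cv2.COLOR_RGB2HSV)
m=cv2.inRange(h,(60,30,60),(95,130,190)); c=max(cv2.findContours(m,0,1)[0],key=cv2.contourArea);P=np.array([onz(d,T,p,.041)[:2] for p in c[:,0]],np.float32); print('  block0',cv2.minAreaRect(P*1000))
e=load('w8')[0]['img']; cv2.imwrite('pics/w8v.png',cv2.resize(e[120:420,100:480],(760,600),interpolation=cv2.INTER_CUBIC)[:,:,::-1])
E
```

```text
s7 ((536.3359375, 6.856520652770996), (40.46708297729492, 18.3621826171875), 21.54509925842285)
  block ((608.3017578125, -1.749755859375), (133.43893432617188, 165.4246826171875), 6.78261137008667)
w7 ((537.8801879882812, 3.3490829467773438), (43.901668548583984, 18.493545532226562), 23.161819458007812)
  block ((608.8118286132812, -1.0927658081054688), (137.26904296875, 167.42483520507812), 6.939810752868652)
s8 ((540.5794067382812, -4.390368461608887), (41.30168533325195, 20.315425872802734), 5.47253942489624)
  block ((608.3411865234375, -2.0816192626953125), (133.43893432617188, 166.23741149902344), 6.78261137008667)
w8 ((541.3444213867188, -8.130372047424316), (43.53622055053711, 18.626483917236328), 6.965536594390869)
  block ((608.9322509765625, -1.097442626953125), (137.38743591308594, 167.56259155273438), 6.9742751121521)
  block0 ((608.380615234375, -1.0318450927734375), (137.13980102539062, 167.25379943847656), 6.998544692993164)
```

View pics/w8v.png

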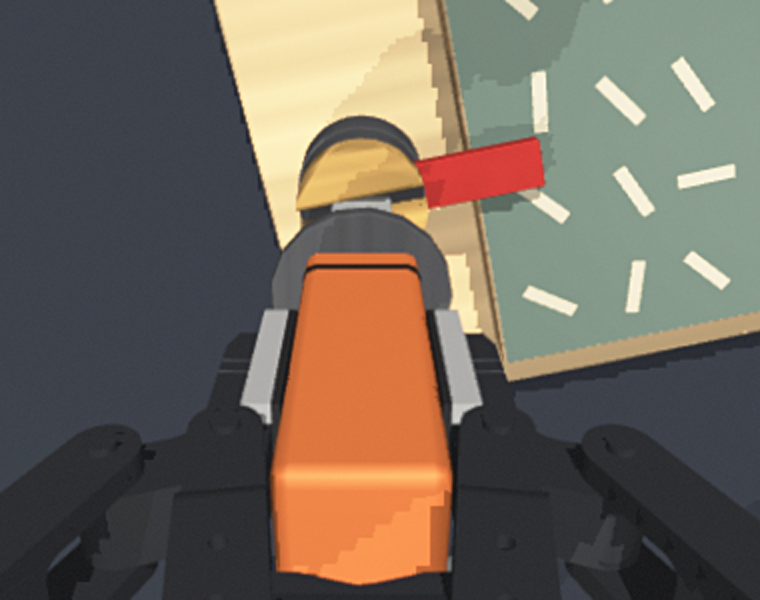

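```bash
python3 steer.py '0 0.0001 0 0.03;0 0 0 0' >/dev/null; python3 st.py
python3 steer.py '0 0.0001 0 0.03;0 0 0 0' >/dev/null; python3 st.py
python3 steer.py '0 0 0 0;0 0 0 0' >/dev/null; python3 st.py
python3 - <<'E'
from h import *
snap('wrist','w9')
d,T=load('w9'); h=cv2.cvtColor(d['img'],cv2.COLOR_RGB2HSV)
m=cv2.inRange(h,(0,170,90),(4,255,255)); c=max(cv2.findContours(m,0,1)[0],key=cv2.contourArea)
P=np.array([onz(d,T,p,.05)[:2] for p in c[:,0]],np.float32); print(cv2.minAreaRect(P*1000))
E
```

```text
[ 5.11 -2.23 -5.74] [-0.488 -1.4    0.279] -0.038 1.4480562039963834
[ 4.89 -1.29 -6.94] [-0.445 -1.43   0.39 ] -0.008 1.4185801214767477
[ 5.75 -2.27 -6.39] [-0.469 -1.433  0.388] -0.009 1.4195591538966443
((541.131591796875, -8.305719375610352), (43.93482208251953, 18.427684783935547), 6.5809326171875)
```

```bash
python3 steer.py '0 0 0 -0.1;0 0 0 -0.1;0 0 0 0' >/dev/null; python3 st.py
python3 steer.py '0 0 -0.01 0;0 0 -0.01 0;0 0 -0.03 0;0 0 -0.03 0;0 0 0 0'; python3 st.py
python3 steer.py '0 0 0 0;0 0 0 0'; python3 - <<'E'
from h import *
snap('wrist','w10'); snap('side','s10')
for f in ('w10','s10'):
    d,T=load(f); h=cv2.cvtColor(d['img'],cv2.COLOR_RGB2HSV)
    m=cv2.inRange(h,(0,170,90),(4,255,255)); c=max(cv2.findContours(m,0,1)[0],key=cv2.contourArea)
    P=np.array([onz(d,T,p,.05)[:2] for p in c[:,0]],np.float32); print(cv2.minAreaRect(P*1000))
print(d['s']['position'],d['s']['qpos'])
E
```

```text
[ 0.48 -2.03 -3.01] [-0.316 -0.018  0.016] -0.209 1.6194204953825286
clock: 12.15
position: [0.5002, -0.0102, 0.2654]
ee_rot: [0.004, 0.691, 0.723, 0.004]
contact_force: [1.5, -0.4, -1.3]
width: 0.0275
gripper_force: 41.1
[ 1.52 -0.41 -1.34] [ 0.02  -0.127 -0.009] -0.205 1.6149145313886706
clock: 12.32
position: [0.4963, -0.0099, 0.2586]
ee_rot: [-0.001, 0.691, 0.723, -0.0]
contact_force: [-1.1, -0.5, -2.3]
width: 0.0275
gripper_force: 41.1
((541.255615234375, -8.309158325195312), (43.07905197143555, 18.014829635620117), 6.681050777435303)
((540.456787109375, -4.176069259643555), (40.83115005493164, 20.196481704711914), 6.630182266235352)
[ 0.49600725 -0.00986928  0.25775547] [-1.60427364e-01  1.55380463e-01  1.65514806e+00  2.69404722e-04
  1.33384060e+00 -2.05116570e-01]
```

```bash
python3 steer.py '0.0358 -0.0033 0 0;0.0358 -0.0033 0 0;0.0358 -0.0033 0 0;0.0358 -0.0033 0 0;0.0358 -0.0033 0 0' >/dev/null
python3 steer.py '0.0358 -0.0033 0 0;0.0358 -0.0033 0 0;0.0358 -0.0033 0 0;0 0 0 0;0 0 0 0'
python3 - <<'E'
from h import *
snap('wrist','w11'); snap('side','s11')
for f in ('w4','w10','w11'):
    d,T=load(f); h=cv2.cvtColor(d['img'],cv2.COLOR_RGB2HSV)
    m=cv2.inRange(h,(4,180,120),(14,255,255)); m[:,:200]=0;m[:,360:]=0; c=max(cv2.findContours(m,0,1)[0],key=cv2.contourArea); print(f,cv2.boundingRect(c),cv2.minAreaRect(c))
d,T=load('w11');p=d['s']['position']; h=cv2.cvtColor(d['img'],cv2.COLOR_RGB2HSV)
print(p,2*np.arctan2(d['s']['ee_rot'][2],d['s']['ee_rot'][1]))
# column profile through hole and tip
for f in('w4','w11'):
    d,T=load(f); print(f,[(v,d['img'][v,282].tolist()) for v in range(130,262,3)])
E
```

```text
clock: 13.25
position: [0.4566, 0.2762, 0.2569]
ee_rot: [-0.001, 0.69, 0.724, -0.002]
contact_force: [0.4, -0.1, -2.4]
width: 0.0275
gripper_force: 41.0
w4 (321, 378, 3, 27) ((322.226806640625, 391.01031494140625), (1.362229824066162, 26.063997268676758), 2.602562189102173)
w10 (236, 255, 90, 154) ((280.5, 331.5), (153.0, 89.0), 90.0)
w11 (312, 349, 14, 56) ((318.1489562988281, 376.1272888183594), (12.6505765914917, 55.129547119140625), 5.52754020690918)
[0.45664864 0.27615221 0.2569172 ] 1.6195116753464713
w4 [(130, [86, 93, 105]), (133, [86, 92, 104]), (136, [87, 93, 105]), (139, [86, 92, 105]), (142, [119, 106, 104]), (145, [252, 231, 174]), (148, [251, 230, 172]), (151, [251, 230, 172]), (154, [251, 230, 172]), (157, [255, 250, 203]), (160, [255, 252, 218]), (163, [255, 252, 218]), (166, [255, 253, 221]), (169, [255, 254, 229]), (172, [255, 254, 229]), (175, [255, 253, 224]), (178, [255, 253, 223]), (181, [255, 255, 227]), (184, [235, 189, 139]), (187, [57, 63, 72]), (190, [60, 65, 73]), (193, [59, 63, 71]), (196, [87, 79, 76]), (199, [160, 131, 97]), (202, [158, 130, 97]), (205,
[... 765 characters left out ...]
9]), (172, [255, 251, 214]), (175, [255, 250, 208]), (178, [255, 248, 202]), (181, [233, 191, 138]), (184, [53, 55, 63]), (187, [54, 57, 65]), (190, [53, 57, 65]), (193, [49, 55, 63]), (196, [144, 117, 86]), (199, [142, 117, 87]), (202, [142, 117, 87]), (205, [142, 117, 87]), (208, [141, 116, 87]), (211, [184, 148, 109]), (214, [241, 208, 152]), (217, [238, 224, 195]), (220, [236, 235, 231]), (223, [166, 166, 164]), (226, [125, 124, 126]), (229, [116, 116, 119]), (232, [115, 117, 120]), (235, [116, 118, 119]), (238, [117, 118, 120]), (241, [116, 118, 120]), (244, [112, 117, 121]), (247, [255, 160, 85]), (250, [255, 164, 90]), (253, [98, 64, 49]), (256, [253, 161, 88]), (259, [252, 160, 88])]
```

```bash
python3 - <<'E'
from h import *
d,T=load('w11');p=d['s']['position']
a=onz(d,T,(282,181),.085);b=onz(d,T,(282,215.5),.085);print('hole',a,b,(a+b)/2)
row=d['img'][197].astype(int).sum(1);print(row[245:320].tolist())
print('tip',onz(d,T,(281,217.5),p[2]-.1273)-[0,.002,0], p)
C=np.array([onz(d,T,q,.085)[:2] for q in((233,157),(331,152))]);print(C)
E
```

```text
hole [0.45641505 0.29055567 0.085     ] [0.45791553 0.26092033 0.085     ] [0.45716529 0.275738   0.085     ]
[685, 682, 682, 680, 676, 674, 674, 672, 671, 669, 671, 667, 666, 664, 662, 622, 558, 557, 538, 374, 333, 341, 345, 347, 344, 340, 344, 339, 339, 343, 345, 351, 349, 350, 349, 348, 348, 353, 350, 351, 346, 349, 346, 341, 341, 340, 339, 334, 328, 321, 320, 313, 310, 313, 303, 298, 301, 415, 598, 604, 605, 656, 710, 709, 709, 710, 709, 713, 714, 716, 716, 716, 716, 716, 716]
tip [0.45651859 0.27261558 0.1296172 ] [0.45664864 0.27615221 0.2569172 ]
[[0.41630371 0.30829651]
 [0.49413998 0.31620556]]
```

```bash
python3 steer.py '-0.002 0.0012 0.02 0;0 0 0.02 0;0 0 0.015 0;0 0 0 0' >/dev/null; python3 st.py
python3 steer.py '0 0 0.02 0;0 0 0.02 0;0 0 0.014 0;0 0 0 0;0 0 0 0'; python3 st.py
```

```text
[-1.2  -0.46 -2.88] [-0.069  0.01  -0.058] 0.36 1.613394221820734
clock: 14.1
position: [0.4595, 0.2718, 0.1498]
ee_rot: [-0.0, 0.692, 0.722, -0.001]
contact_force: [-0.3, -0.1, -2.4]
width: 0.0277
gripper_force: 40.8
[-0.27 -0.11 -2.4 ] [ 0.005 -0.056  0.021] 0.361 1.6144061302384762
```

```bash
python3 steer.py '0 0 0.003 0;0 0 0.002 0;0 0 0 0'; python3 st.py
python3 steer.py '0 0 0.001 0;0 0 0.001 0;0 0 0 0'; python3 st.py
```

```text
clock: 14.35
position: [0.4597, 0.2727, 0.1453]
ee_rot: [0.0, 0.691, 0.723, 0.001]
contact_force: [-0.5, 0.5, -2.6]
width: 0.0279
gripper_force: 40.9
[-0.51  0.49 -2.64] [-0.025 -0.015 -0.012] 0.361 1.615508677679805
clock: 14.6
position: [0.4592, 0.2728, 0.1427]
ee_rot: [0.0, 0.691, 0.723, 0.0]
contact_force: [-0.7, -0.0, -2.0]
width: 0.0274
gripper_force: 40.9
[-0.66 -0.03 -2.04] [ 0.032 -0.015 -0.069] 0.361 1.6159874515770762
```

```bash
python3 steer.py '0 0 0.001 0;0 0 0 0' >/dev/null; python3 st.py
python3 steer.py '0 0 0.001 0;0 0 0 0'; python3 st.py
```

```text
[-0.78 -0.27  3.6 ] [-0.207  0.229 -0.045] 0.361 1.6159343228534733
clock: 14.93
position: [0.4593, 0.2729, 0.1424]
ee_rot: [0.0, 0.691, 0.723, 0.0]
contact_force: [-3.2, -0.1, 10.1]
width: 0.0273
gripper_force: 42.5
[-3.17 -0.09 10.09] [-0.405  0.576 -0.044] 0.361 1.6159801399621763
```

```bash
python3 steer.py '0 0 -0.0015 0;0 0 0 0;0 0 0 0;0 0 0 0;0 0 0 0' 0.085 >/dev/null
python3 steer.py '0 0 0 0;0 0 0 0;0 0 0 0'; python3 st.py
python3 steer.py '0 0 -0.02 0;0 0 -0.03 0;0 0 -0.03 0;0 0 -0.03 0;-0.03 0 -0.02 0' >/dev/null
python3 steer.py '-0.03 0 0 0;0 0 0 0;0 0 0 0;0 0 0 0'
python3 - <<'E'
from m import *
snap('wrist','w12');handle('w12')
d,s=snap('side','s12')
for f in('side0','s12'):
    d,T=load(f);h=cv2.cvtColor(d['img'],cv2.COLOR_RGB2HSV)
    m=cv2.inRange(h,(5,200,150),(15,255,255)); k,l,st,c=cv2.connectedComponentsWithStats(m); print([(st[i].tolist(),c[i].round(1).tolist()) for i in range(1,k) if st[i,4]>60])
    m=cv2.inRange(h,(0,170,90),(4,255,255)); c=max(cv2.findContours(m,0,1)[0],key=cv2.contourArea); P=np.array([onz(d,T,p,.05)[:2] for p in c[:,0]],np.float32);print(cv2.minAreaRect(P*1000))
E
```

```text
clock: 15.6
position: [0.4593, 0.2727, 0.1419]
ee_rot: [0.0, 0.691, 0.723, -0.0]
contact_force: [0.5, 0.3, -0.6]
width: 0.0852
gripper_force: 0.0
[ 0.5   0.3  -0.62] [ 0.026 -0.006  0.026] 0.361 1.6157430899522751
clock: 16.35
position: [0.4618, 0.213, 0.2717]
ee_rot: [-0.0, 0.691, 0.723, -0.0]
contact_force: [-1.5, -0.4, 0.4]
width: 0.0853
gripper_force: 0.0
((508.9809875488281, 101.04596710205078), (0.0, 0.0), 0.0) (337, 373, 1, 1)
((510.7184143066406, 103.4879150390625), (27.71535873413086, 10.699081420898438), 6.144540786743164) (321, 364, 38, 13)
((459.1511535644531, 271.9783935546875), (26.753938674926758, 29.573253631591797), 2.5722951889038086) (258, 111, 47, 52)
[([267, 288, 20, 47, 704], [276.6, 310.5])]
((496.6370544433594, 32.910743713378906), (16.62914276123047, 44.95517349243164), 0.5873655080795288)
[([267, 285, 21, 48, 687], [276.2, 307.8])]
((540.5794067382812, -4.390368461608887), (41.30168533325195, 20.315425872802734), 5.47253942489624)
```

```bash
python3 - <<'E'
from h import *
def pred(d,T,c,y):
    q=np.array([[a,b,z] for a in(-.014,.014) for b in(-.014,.014) for z in(.09,.175)]);r=np.array([[np.cos(y),-np.sin(y)],[np.sin(y),np.cos(y)]])
    q[:,:2]=q[:,:2]@r.T+c; return proj(d,T,q)
for f,c,y in(('side0',(.4574,.2745),.17),('s12',(.4592,.2714),.045)):
    d,T=load(f);u=pred(d,T,c,y);h=cv2.cvtColor(d['img'],cv2.COLOR_RGB2HSV);m=cv2.inRange(h,(4,180,110),(15,255,255));m[:270]=0;m[350:]=0;m[:,:250]=0;m[:,310:]=0
    print(f,u.min(0),u.max(0),cv2.boundingRect(m))
d,T=load('w12');h=cv2.cvtColor(d['img'],cv2.COLOR_RGB2HSV)
m=cv2.inRange(h,(0,120,120),(18,255,255));m[:, :230]=0;m[:,340:]=0;m[250:]=0;print(cv2.boundingRect(m))
u=pred(d,T,(.4592,.2714),.045);print(u.round(0).tolist())
E
```

```text
side0 [265.66016927 286.02986921] [288.22538335 335.67872765] (267, 288, 22, 47)
s12 [264.67026958 283.63286572] [288.64549868 334.43460907] (267, 285, 22, 48)
(257, 110, 48, 54)
[[264.0, 143.0], [257.0, 162.0], [263.0, 107.0], [257.0, 113.0], [298.0, 143.0], [304.0, 162.0], [299.0, 107.0], [305.0, 113.0]]
```

```bash
python3 -c "
from rig import manip
print(manip.sign_off())"
```

```text
the job is handed in; nothing more can be done
None
```

I turned the lock with the screwdriver until it stopped, with the red tongue over the lino block, then put the screwdriver back upright in its stand and let go; the job was handed in after about 16.5 s on the robot's clock.

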